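# Clear and reload the brazing jig

### The job

The brazing jig still holds the last finished header, the one with two stubs: first lift it out and lay it flat in the finished-work tray, beside the one already there. Then pull the plain flanged header out of the low rack and lay it in the jig's two vee rests, fully down in both, with its end flanges outside the rests. The copper is thin, so grip it lightly and set it in gently without ramming it, and leave everything else where it is.

Things in the scene. Friction and masses are not known exactly. Their poses are not given: they have to be found in the camera images.
- finished: finished header, lying in the jig: copper tube 16 mm thick along x, square steel flanges 24 x 24 x 12 mm on both ends, 180 mm long in all. Origin: centre of the flanges' underside, tube axis 12 mm higher. Two upright stubs 10-13 mm thick at x = -34, +34 mm reach 35 mm above the axis. 0.15 kg. Never grip it with over 45 N a finger (lightest is best) or press it on the jig with over 50 N.
- header: plain header to load: same tube and flanges, 180 mm long, no stubs, 0.12 kg, same force limits. Origin: centre of its underside, axis 12 mm higher, x along it. It lies on the bench in a bay of the rack, only some 55 mm of one end sticking out. The jig leaves no room for fingers at its ends: set it down on the bench and take it again by its middle.
- jig: fixed jig: plate 110 (x) x 190 (y) x 10 mm; two vee rests on posts, in line along y, each from |y| = 42 to 68 mm, 50 mm wide at the mouth, tops 88 mm above the bench. A header lying in them: axis at x = 0 along y, 70 mm up (its origin 58 mm up), 10 mm of play between each rest and flange when centred; 84 mm free between the rests. Origin: centre of the plate's underside.
- tray: fixed open aluminium tray for finished work, 168 (x) x 226 (y) mm outside, walls 4 mm thick and 30 mm high, floor 4 mm thick. Origin: centre of its underside. Headers lie in it along y; the half on the robot's side (-x) is free, the other half holds earlier.
- rack: fixed low steel rack, two bays side by side, each 78 mm wide, 42 mm high, roof top 44 mm up, 150 mm deep, closed at the back; no floor, the tubes lie on the bench. Origin: on the bench, middle of its mouth; bays run back along +x (middles at y = -40, +40 mm), tubes come out along -x. Tray and rack stand on either side of the jig, either way round.
- earlier: the finished header already lying in the tray: same as finished but on its side, its two stubs pointing level towards the tray's far (+x) long wall. Origin: centre of its underside. Bystander.
- thick_tube: plain round copper tube without flanges, 25 mm thick, 180 mm long, lying in the rack's other bay and sticking out like the header. Origin under its middle, x along it. Bystander.
- tin: aluminium can, 56 mm across, 55 mm high, standing beyond the jig. Origin under its middle. Bystander.
- clamp_block: dark steel block with a groove, 50 x 34 x 28 mm, standing on the robot's side of the jig. Origin under its middle. Bystander.
- elbow: copper elbow with brass collars, two legs of 46 mm at right angles, 22 mm high, lying beside the rack's mouth. Origin under its corner. Bystander.
- hammer: hammer lying at the back of the bench. Bystander.
- brush: brush lying beyond the tray. Bystander.
Not all that is in view belongs to the job. Leave any turquoise look-alike of the finished alone.

How it is judged:
By the outcome, as a careful person would: the job done as asked, in the order asked, and still so for the second after the job is handed in, with the robot touching nothing.
It also fails if it takes over 58 s, if anything falls off the work surface, if the arm or the gripper's body presses on something with over 40 N, if the wrist force passes 120 N, or if a joint passes its speed limit or range.

### The arm

A 6-joint arm with a two-finger parallel gripper is mounted at the origin on the work surface. World frame = base frame: x ahead of the robot, y to its left, z up, the work surface at z = 0. Lengths are in m, angles in rad, forces in N, time in s.
With the tool pointing down it reaches from about 0.375 to 0.75 m from the base axis. Payload 9 kg.
Tool frame: the origin (TCP) lies on the mounting face of the last link; the fingertips stand 173 mm ahead of it and the grasp point (between the pads) lies 155 mm ahead of it (manip.hold_point_z is the distance from the TCP to the grasp point, in m); z points along the fingers, y is the line along which they close (so a half turn about z gives the same grasp; the last joint's range is limited). The gripper opens to 85 mm and grips with 20 to 120 N. Pads are 22 mm wide; open, the fingers measure 114 mm over their backs; the gripper's body (76 mm by 85 mm) begins 54 mm behind the grasp point. The pads swing forward as they close: fully open they stand 13 mm farther back than shut.
Start: joints at [-1.344, 0.104, 0.097, 1.564, 0, 1.353], TCP at [0.258, -0.542, 0.405] pointing down, gripper open.
Joint ranges: [-2.99, 2.99], [-0.84, 1.86], [-1.1, 1.16], [-1.84, 2.11], [-1.51, 1.56], [-3.14, 3.14]. Speed limits (rad/s): [2.22, 2.22, 2.57, 3.14, 3.14, 3.14].

### API

Orientations are given as [roll, pitch, yaw] about the fixed x, y, z axes, in that order (R = Rz(yaw) Ry(pitch) Rx(roll)).
In Python, from workcell import manip gives the robot as it stands. The module is installed in compiled form; this text tells all that it offers.
- The arm moves only by the tool jog_arm, never from a script. Its argument "deltas" is a list of rows, each a list of 6 numbers: the shift along the tool's x, y, z as a fraction of full scale, then the turn, a rotation vector about the tool's x, y, z as a fraction of full scale. In form: [[dx, dy, dz, ax, ay, az], ...]. A call has 1 to 10 rows; each row is the pose to reach, as a shift and turn from the pose commanded when the call began, along the tool's axes at that moment, turning the shorter way round; what a row does not reach only later rows make up. Full scale, the value 1, is 0.25 m for a shift and pi rad for a turn. A row lasts 1/8 s, in which the tool goes at most 62.5 mm and 10.7 degrees, less where a joint would pass 70% of its speed; a pose out of reach is approached as far as the arm can. A call with a number of a shift or a turn outside -1 to 1 is refused whole. A call with a gripper value outside its range is refused whole. "gripper" is the opening, from -1 (shut) to 1 (fully open), set as the call begins (left out, the last holds). The fingers move at their own pace and stop on an object; "newtons" is the grip in N (left out, the last holds). Time passes only in rows, so rows that repeat a pose let the fingers close. It gives the time, the measured TCP pose, the force, the opening and the grip force at its end, in the units of the state.
- manip.read_state(): the state, without advancing time (a new reading comes with each control period).
- manip.capture(name): name is "scene" or "top" or "wrist"; returns a dict with "pixels" (384x512x3 uint8, blue, green, red), "camera_matrix" (3x3 intrinsics, pixels), "view" (4x4, takes a point from world to camera coordinates); the wrist camera has in their place "hand_eye" (4x4, takes a point from camera to tool coordinates, whose origin is the TCP and whose axes are the flange's). Camera axes: x right, y up, looking along -z (the intrinsics and any distortion apply to the point x, -y, -z); pixel columns grow to the right and rows downward; lengths in m; the calibration is good to about 2 mm. A picture is of the moment at which its call begins: read the wrist's pose just before it. There is no depth.
- manip.finish_job(): hands the job in; it is judged then, once.
The state is a dict: "clock": time; "joints": joint angles; "qvel": joint speeds; "joint_efforts": joint torques, N m; "tool_pos": TCP position; "orientation": TCP orientation; "force": force on the tool from outside, world axes, zero at the start; "torque": the same for the moment, N m; "opening": finger opening in m; "grip_force": force on a finger pad.
Only numpy, scipy, OpenCV 4.12 (cv2) and the standard library are available. Lean on these libraries where they do the work, as an engineer would, in place of code of your own. Each camera call takes 0.05 s, during which the arm holds its last target. There are 200 camera calls.

## Working session

There is one attempt and no reset: what is moved stays moved. The work goes in short steps, Python scripts to look and compute and a tool call to move; the robot and the scene stay as the last step left them, time stands still between calls to the robot, and variables do not carry over. Pictures are saved under pics/ and viewed, at most 12 in all, crops included, and the job is handed in when it is done.

Besides the shell and the picture viewer there is one more tool, called as name(argument=value, ...) on one line, values as JSON. jog_arm: Moves the arm, as the interface text tells. Shift numbers are shares of 0.25 m and turn numbers shares of pi rad, none past 1 either way. Its arguments: {"type":"object","properties":{"deltas":{"type":"array","items":{"type":"array","items":{"type":"number"}}},"gripper":{"type":"number"},"newtons":{"type":"number"}},"required":["deltas"]}

```bash
mkdir -p pics
cat > h.py <<'E'
import numpy as np, cv2
from workcell import manip
from scipy.spatial.transform import Rotation as R
def snap(cam,fn):
    s=manip.read_state(); c=manip.capture(cam); cv2.imwrite('pics/'+fn+'.png',c['pixels']); 
    K=np.array(c['camera_matrix'])
    if 'view' in c: V=np.array(c['view'])
    else:
        T=np.eye(4);T[:3,:3]=R.from_euler('xyz',s['orientation']).as_matrix();T[:3,3]=s['tool_pos']
        V=np.linalg.inv(T@np.array(c['hand_eye']))
    np.savez('pics/'+fn+'.npz',K=K,V=V,keys=str({k:(v if k!='pixels' else 0) for k,v in c.items()}))
    return c
def px2w(fn,pts,z):
    d=np.load('pics/'+fn+'.npz');K,V=d['K'],d['V'];Wi=np.linalg.inv(V);o=Wi[:3,3];out=[]
    for u,v in pts:
        r=np.linalg.inv(K)@[u,v,1];r=Wi[:3,:3]@np.array([r[0],-r[1],-r[2]])
        out.append(o+r*(z-o[2])/r[2])
    return np.array(out)
def w2px(fn,P):
    d=np.load('pics/'+fn+'.npz');K,V=d['K'],d['V']
    p=(V@np.c_[np.array(P,float),np.ones(len(P))].T)[:3]
    q=K@np.array([p[0],-p[1],-p[2]]);return (q[:2]/q[2]).T
def st():
    s=manip.read_state()
    for k in ['clock','tool_pos','orientation','joints','force','opening','grip_force']: print(k,np.round(s[k],4))
E
python3 - <<'E'
from h import *
for c in ['scene','top']:
    r=snap(c,c+'0'); print(np.load('pics/'+c+'0.npz')['keys'])
    im=cv2.resize(r['pixels'],(800,600),interpolation=cv2.INTER_CUBIC); cv2.imwrite('pics/'+c+'0b.png',im)
st(); print(manip.hold_point_z)
E
```

```text
{'pixels': 0, 'camera_matrix': array([[389.61939858,   0.        , 258.48481815],
       [  0.        , 389.61939858, 191.60120222],
       [  0.        ,   0.        ,   1.        ]]), 'view': array([[ 0.24118476,  0.97040987, -0.01160167, -0.06382838],
       [-0.74703263,  0.19327132,  0.63607268,  0.36462167],
       [ 0.61949347, -0.14474421,  0.77154193, -1.52657871],
       [ 0.        ,  0.        ,  0.        ,  1.        ]])}
{'pixels': 0, 'camera_matrix': array([[494.72290997,   0.        , 257.1490267 ],
       [  0.        , 494.72290997, 184.45328569],
       [  0.        ,   0.        ,   1.        ]]), 'view': array([[ 0.00379593, -0.99968251, -0.02490932, -0.04197961],
       [ 0.99824208,  0.00231478,  0.05922318, -0.54304332],
       [-0.05914672, -0.02509033,  0.99793394, -1.28869984],
       [ 0.        ,  0.        ,  0.        ,  1.        ]])}
clock 0.1
tool_pos [ 0.2582 -0.5415  0.404 ]
orientation [-3.1404e+00 -3.0000e-04  4.4480e-01]
joints [-1.3437  0.1046  0.0965  1.5639 -0.      1.3531]
force [ 0.2287 -0.0251 -0.1529]
opening 0.0854
grip_force 0.0
0.1547
```

View pics/top0b.png

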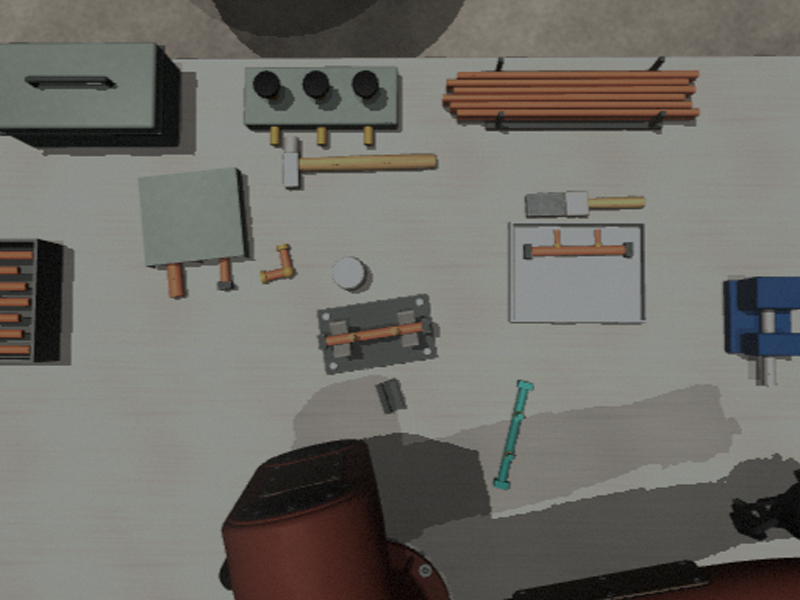

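View pics/scene0b.png

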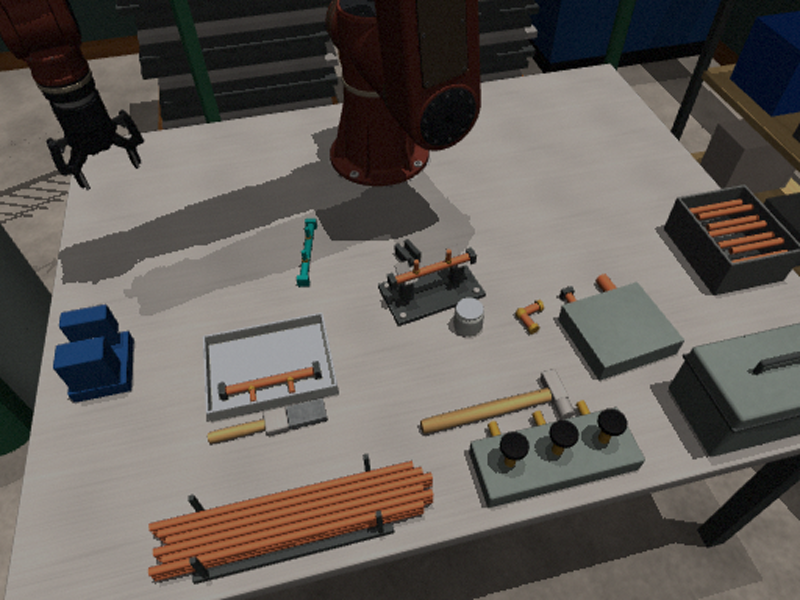

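The top view shows the tray at about (510–645, 224–323), the jig plate with corners (318,309), (430,295), (437,358) and (327,374), and the rack roof at (138–248, 168–267). The header's flange tip is at about (225,286) and the thick tube at (176,297). The turquoise decoy is at (513,435).

Run:
```python
from h import *
np.set_printoptions(precision=4,suppress=True)
f=512/800
def q(n,p,z): 
    w=px2w('top0',(np.array(p)+.5)*f-.5,z); print(n,*[tuple(np.round(a[:2],4)) for a in w],'mean',w.mean(0)[:2]); return w
def yaw(a,b): return np.arctan2(*(b-a)[:2][::-1])
w=q('jig',[(318,309),(430,295),(437,358),(327,374)],.01); print(np.linalg.norm(w-np.roll(w,1,0),axis=1),yaw(w[1],w[0])-np.pi/2,yaw(w[2],w[3])-np.pi/2)
w=q('tray',[(509,224),(643,224),(645,323),(510,323)],.03);print(np.linalg.norm(w-np.roll(w,1,0),axis=1),yaw(w[1],w[0])-np.pi/2,yaw(w[3],w[0]))
w=q('rack',[(138,178),(240,168),(248,257),(147,267)],.044);print(np.linalg.norm(w-np.roll(w,1,0),axis=1),yaw(w[1],w[0])-np.pi/2,yaw(w[3],w[0]))
q('finished axis ends',[(326,340),(432,325)],.075)
q('hdr flange tip',[(225,286)],.022); q('hdr root',[(223,260)],.012);q('thick',[(176,297),(174,264)],.015)
q('elbow',[(287,272),(265,277),(283,247)],.015);q('tin',[(350,272)],.055);q('block',[(391,396)],.02)
q('earlier',[(528,251),(631,250)],.02);q('decoy',[(524,385),(502,484)],.02)
im=cv2.imread('pics/top0.png')
cv2.imwrite('pics/t0c.png',cv2.resize(im[95:275,80:430],(800,411),interpolation=cv2.INTER_CUBIC))
```

```text
jig (np.float64(0.5083), np.float64(0.1024)) (np.float64(0.5326), np.float64(-0.0875)) (np.float64(0.4264), np.float64(-0.0994)) (np.float64(0.3987), np.float64(0.086)) mean [0.4665 0.0004]
[0.1109 0.1914 0.1068 0.1875] 0.12709836334385138 0.1485338055187353
tray (np.float64(0.6507), np.float64(-0.219)) (np.float64(0.6507), np.float64(-0.4413)) (np.float64(0.4862), np.float64(-0.4421)) (np.float64(0.4854), np.float64(-0.2199)) mean [ 0.5682 -0.3306]
[0.1653 0.2223 0.1646 0.2222] 0.00022306363164426024 0.005630260097257134
rack (np.float64(0.7263), np.float64(0.4032)) (np.float64(0.743), np.float64(0.2312)) (np.float64(0.5933), np.float64(0.2154)) (np.float64(0.5764), np.float64(0.3844)) mean [0.6598 0.3086]
[0.1511 0.1728 0.1505 0.1698] 0.09681292560255361 0.12454154290400761
finished axis ends (np.float64(0.4564), np.float64(0.0802)) (np.float64(0.4811), np.float64(-0.0901)) mean [ 0.4687 -0.0049]
hdr flange tip (np.float64(0.5463), np.float64(0.2587)) mean [0.5463 0.2587]
hdr root (np.float64(0.5913), np.float64(0.2655)) mean [0.5913 0.2655]
thick (np.float64(0.5278), np.float64(0.3439)) (np.float64(0.5841), np.float64(0.3486)) mean [0.556  0.3463]
elbow (np.float64(0.5708), np.float64(0.1551)) (np.float64(0.5622), np.float64(0.1925)) (np.float64(0.6134), np.float64(0.1625)) mean [0.5821 0.17  ]
tin (np.float64(0.5677), np.float64(0.0443)) mean [0.5677 0.0443]
block (np.float64(0.3632), np.float64(-0.0226)) mean [ 0.3632 -0.0226]
earlier (np.float64(0.6065), np.float64(-0.2517)) (np.float64(0.6083), np.float64(-0.4235)) mean [ 0.6074 -0.3376]
decoy (np.float64(0.3826), np.float64(-0.2438)) (np.float64(0.2199), np.float64(-0.2067)) mean [ 0.3012 -0.2253]
```

```bash
cat >> h.py <<'E'
np.set_printoptions(precision=4,suppress=True)
def tr(yaw,tilt=0): # tool down at yaw, then turned by tilt about tool x
    return R.from_euler('z',yaw)*R.from_euler('x',np.pi+tilt)
def rows(targets): # list of (pos,R) TCP targets -> rows
    s=manip.read_state(); R0=R.from_euler('xyz',s['orientation']); p0=np.array(s['tool_pos'])
    for p,r in targets:
        a=R0.inv().apply(np.array(p)-p0)/.25; b=(R0.inv()*r).as_rotvec()/np.pi
        print('[%s]'%','.join('%.4f'%x for x in np.r_[a,b]))
def tcp(g,r,L=.1547): return np.array(g)-L*r.as_matrix()[:,2]
E
python3 - <<'E'
from h import *
r=tr(1.708); rows([((.258+.2085*.4,-.5415*.6,.37),r),((.258+.2085*.8,-.5415*.2,.37),r),((.4665,0,.37),r)])
E
```

```text
[0.6733,-0.6387,0.1369,-0.0003,-0.0003,-0.4021]
[1.3473,-1.2772,0.1378,-0.0003,-0.0003,-0.4021]
[1.6843,-1.5965,0.1383,-0.0003,-0.0003,-0.4021]
```

View pics/t0c.png

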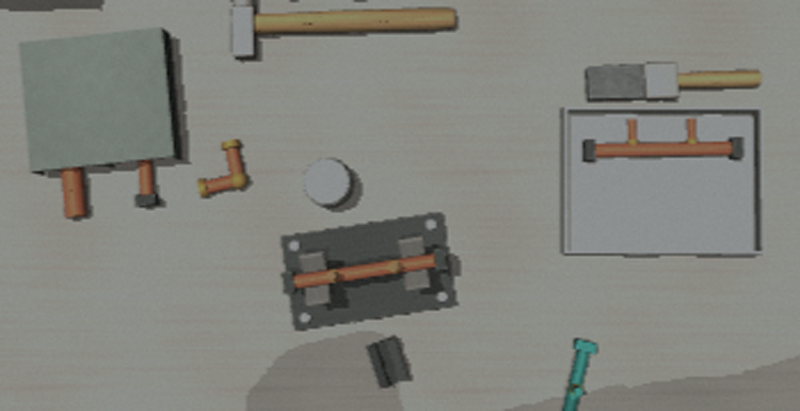

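The crop shows the finished header in the jig, running from (290,283) to (440,258) with its stubs at about (333,275) and (392,267). The plain header is in the right-hand bay, with its flange at (147,199).

jog_arm(deltas=[[0.2, -0.2, 0.04, 0, 0, -0.08], [0.4, -0.4, 0.08, 0, 0, -0.16], [0.6, -0.6, 0.12, 0, 0, -0.25], [0.8, -0.8, 0.14, 0, 0, -0.33], [1, -0.95, 0.14, 0, 0, -0.4], [1, -0.95, 0.14, 0, 0, -0.4], [1, -0.95, 0.14, 0, 0, -0.402]], gripper=1, newtons=20)

```text
clock: 0.98
tool_pos: [0.3823, -0.2174, 0.3695]
orientation: [3.141, -0.0, 1.717]
force: [0.1, -0.3, 0.2]
opening: 0.0857
grip_force: 0.0
```

Run:
```python
from h import *
st();r=tr(1.708); rows([((.4665,-.003,.37),r)])
```

```text
clock 0.975
tool_pos [ 0.3823 -0.2174  0.3695]
orientation [ 3.1415 -0.0003  1.7166]
joints [-0.8162 -0.3995 -0.4253  1.5452  0.0003  0.6087]
force [ 0.1076 -0.3358  0.152 ]
opening 0.0857
grip_force 0.0
[0.7997,0.4577,-0.0016,0.0000,-0.0001,0.0028]
```

jog_arm(deltas=[[0.2, 0.11, 0, 0, 0, 0], [0.4, 0.23, 0, 0, 0, 0], [0.6, 0.34, 0, 0, 0, 0], [0.8, 0.458, 0, 0, 0, 0.003], [0.8, 0.458, 0, 0, 0, 0.003], [0.8, 0.458, 0, 0, 0, 0.003]])

```text
clock: 1.72
tool_pos: [0.4676, -0.0059, 0.3694]
orientation: [-3.141, 0.0, 1.699]
force: [0.6, -1.0, 0.3]
opening: 0.0855
grip_force: 0.0
```

Run:
```python
from h import *
st();r=snap('wrist','w1');cv2.imwrite('pics/w1b.png',cv2.resize(r['pixels'],(800,600),interpolation=cv2.INTER_CUBIC))
```

```text
clock 1.725
tool_pos [ 0.4676 -0.0059  0.3694]
orientation [-3.1408  0.0001  1.6992]
joints [-0.2934 -0.3087 -0.3541  1.5261 -0.0004  1.149 ]
force [ 0.6442 -1.0215  0.2883]
opening 0.0855
grip_force 0.0
```

View pics/w1b.png

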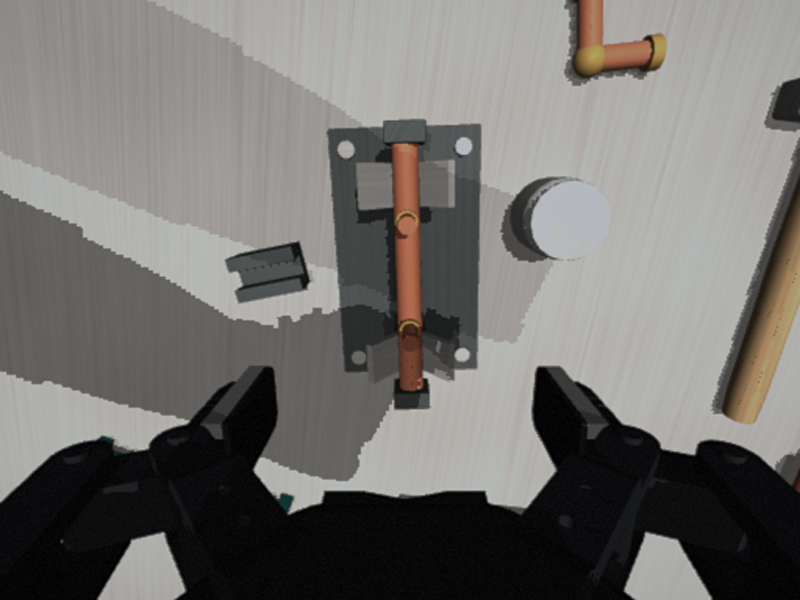

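The wrist view shows the tube from its far flange at (405,131) to its near flange at (412,390). The stub tops are at (406,222) and (410,329), and the plate corners are at (330,129), (480,124), (478,369) and (345,373).

Run:
```python
from h import *
f=512/800
def q(n,p,z): 
    w=px2w('w1',(np.array(p)+.5)*f-.5,z); print(n,w[:,:2].tolist(),'mean',w.mean(0)[:2]); return w
w=q('jig',[(330,129),(480,124),(478,369),(345,373)],.01)
w=q('flange outer top edges',[(404,121),(411,392)],.082); d=w[0]-w[1]; print(np.linalg.norm(d),np.arctan2(d[1],d[0]))
w=q('flange lower outer',[(411.5,407)],.058)
w=q('stubs',[(406,224),(410,330)],.105);d=w[0]-w[1]; print(np.linalg.norm(d),np.arctan2(d[1],d[0]))
w=q('tube',[(406,160),(410,370)],.078);d=w[0]-w[1]; print(np.linalg.norm(d),np.arctan2(d[1],d[0]))
w=q('tin',[(569,219)],.055)
q('elbow',[(589,60),(657,50)],.015)
```

```text
jig [[0.40071775269188664, 0.09038776695881645], [0.5060959771521705, 0.10727541575313776], [0.5374220355415182, -0.07933648834508555], [0.42852579723547796, -0.09704844571042254]] mean [0.4682 0.0053]
flange outer top edges [[0.4535952678955132, 0.09366099161406129], [0.4792298950791689, -0.06992367880977002]] mean [0.4664 0.0119]
0.1655810330578914 1.7262377395765076
flange lower outer [[0.48315525399756704, -0.09424590353617376]] mean [ 0.4832 -0.0942]
stubs [[0.4615971444483527, 0.04012318153160956], [0.4715969791162875, -0.019181926562834184]] mean [0.4666 0.0105]
0.06014226915805296 1.7378417818505405
tube [[0.45732118066791, 0.07360154002709478], [0.4768086087235984, -0.05626971283419413]] mean [0.4671 0.0087]
0.13132517722046477 1.7197370305218258
tin [[0.5667111583378552, 0.05192991613775028]] mean [0.5667 0.0519]
elbow [[0.5711922868415421, 0.15558811369302833], [0.6149045660250692, 0.16726891146246387]] mean [0.593  0.1614]
```

Run:
```python
from h import *
c=np.array([.4675,.004]);u=np.array([np.cos(1.715),np.sin(1.715)])
P=lambda s,z:[*(c+u*s),z]
for n,s,z in [('fl top',.09,.082),('fl inner',.078,.082),('stubtop',.034,.105),('stubbase',.034,.078),('stubbase',-.034,.078),('stubtop',-.034,.105),('fl in',-.078,.082),('fl out',-.09,.082),('fl lowout',-.09,.058)]:
    print(n,s,(w2px('w1',[P(s,z)])[0]+.5)/.64-.5)
d=np.load('pics/w1.npz');print(np.linalg.inv(d['V'])[:3]); print(d['K'])
im=cv2.imread('pics/w1.png');cv2.imwrite('pics/w1c.png',cv2.resize(im[70:270,190:330],(560,600)[:2],interpolation=cv2.INTER_CUBIC) if 0 else cv2.resize(im[70:270,190:330],(420,600),interpolation=cv2.INTER_CUBIC))
```

```text
fl top 0.09 [405.6036 122.3862]
fl inner 0.078 [405.9353 145.35  ]
stubtop 0.034 [407.2852 228.8654]
stubbase 0.034 [407.0476 223.879 ]
stubbase -0.034 [408.6004 331.2511]
stubtop -0.034 [408.9827 347.0803]
fl in -0.078 [409.5621 396.3646]
fl out -0.09 [409.7972 412.6348]
fl lowout -0.09 [409.4342 395.226 ]
[[ 0.9918 -0.1232 -0.0331  0.4581]
 [ 0.1276  0.9554  0.2663  0.0628]
 [-0.0012 -0.2683  0.9633  0.3376]]
[[275.2588   0.     258.6296]
 [  0.     275.2588 191.4295]
 [  0.       0.       1.    ]]
```

View pics/w1c.png

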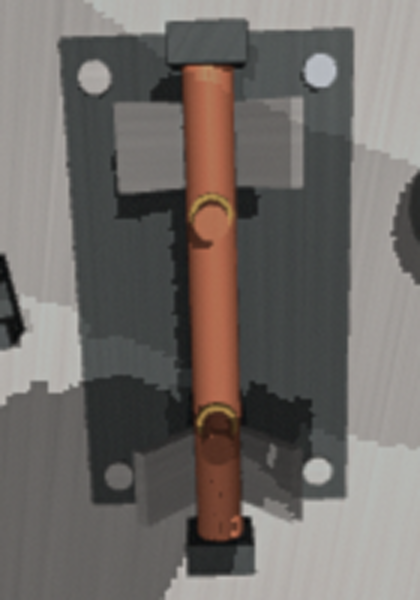

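Run:
```python
from h import *
r=tr(1.725); g=(.467,.007,.072)
rows([(tcp((.467,.007,.15),r),r),(tcp(g,r),r)])
```

```text
[0.0543,0.0047,0.2589,-0.0002,0.0001,-0.0087]
[0.0543,0.0049,0.5709,-0.0002,0.0001,-0.0087]
```

jog_arm(deltas=[[0.054, 0.005, 0.12, 0, 0, -0.008], [0.054, 0.005, 0.24, 0, 0, -0.008], [0.054, 0.005, 0.36, 0, 0, -0.008], [0.054, 0.005, 0.48, 0, 0, -0.008], [0.054, 0.005, 0.57, 0, 0, -0.008], [0.054, 0.005, 0.57, 0, 0, -0.008]])

```text
clock: 2.52
tool_pos: [0.4663, 0.0065, 0.2256]
orientation: [-3.139, -0.001, 1.721]
force: [0.3, -0.6, 1.6]
opening: 0.0857
grip_force: 0.0
```

Run:
```python
from h import *
st();g=(.467,.007,.072)
rows([(tcp(g,tr(1.725,-np.radians(a))),tr(1.725,-np.radians(a))) for a in (10,20,30,40,50,55)])
```

```text
clock 2.525
tool_pos [0.4663 0.0065 0.2256]
orientation [-3.1386 -0.0011  1.7209]
joints [-0.2676 -0.2661 -0.5812  1.2589 -0.0002  1.153 ]
force [ 0.2649 -0.6471  1.5976]
opening 0.0857
grip_force 0.0
[0.0011,-0.1043,0.0055,-0.0565,-0.0002,-0.0013]
[0.0007,-0.2084,0.0337,-0.1121,-0.0001,-0.0013]
[0.0002,-0.3061,0.0796,-0.1676,-0.0000,-0.0014]
[-0.0002,-0.3942,0.1417,-0.2232,0.0001,-0.0014]
[-0.0006,-0.4703,0.2182,-0.2787,0.0002,-0.0014]
[-0.0008,-0.5030,0.2611,-0.3065,0.0003,-0.0014]
```

jog_arm(deltas=[[0, -0.08, 0.004, -0.042, 0, 0], [0, -0.157, 0.018, -0.084, 0, 0], [0, -0.234, 0.044, -0.126, 0, 0], [0, -0.306, 0.08, -0.168, 0, 0], [0, -0.306, 0.08, -0.168, 0, 0], [0, -0.306, 0.08, -0.168, 0, 0]])

```text
clock: 3.28
tool_pos: [0.4353, -0.0114, 0.2062]
orientation: [2.649, -0.012, 1.73]
force: [-0.1, 0.3, -0.0]
opening: 0.0849
grip_force: 0.0
```

Run:
```python
from h import *
st();g=(.467,.007,.072)
print(R.from_euler('xyz',manip.read_state()['orientation']).as_matrix()[:,2])
rows([(tcp(g,tr(1.725,-np.radians(a))),tr(1.725,-np.radians(a))) for a in (30,40,45,50,55)])
```

```text
clock 3.275
tool_pos [ 0.4353 -0.0114  0.2062]
orientation [ 2.6488 -0.0121  1.7297]
joints [-0.4124 -0.8417 -1.0577  0.9359  0.2679  1.0598]
force [-0.0905  0.2794 -0.0251]
opening 0.0849
grip_force 0.0
[ 0.4654  0.0853 -0.881 ]
[0.0541,-0.1526,-0.0803,-0.0098,-0.0041,-0.0006]
[0.0538,-0.2597,-0.0676,-0.0654,-0.0040,-0.0009]
[0.0535,-0.3120,-0.0543,-0.0932,-0.0040,-0.0011]
[0.0532,-0.3629,-0.0365,-0.1209,-0.0039,-0.0013]
[0.0528,-0.4122,-0.0143,-0.1487,-0.0039,-0.0014]
```

Run:
```python
from h import *
g=(.467,.007,.072)
rows([(tcp(g,tr(1.725,np.radians(a))),tr(1.725,np.radians(a))) for a in (-20,-10,0,10,20,30)])
```

```text
[0.0542,-0.0449,-0.0742,0.0457,-0.0041,-0.0002]
[0.0540,0.0601,-0.0495,0.1013,-0.0041,0.0002]
[0.0536,0.1593,-0.0070,0.1568,-0.0041,0.0005]
[0.0530,0.2495,0.0521,0.2124,-0.0041,0.0009]
[0.0522,0.3281,0.1260,0.2680,-0.0041,0.0012]
[0.0512,0.3926,0.2124,0.3235,-0.0040,0.0016]
```

jog_arm(deltas=[[0.05, -0.045, -0.074, 0.046, -0.004, 0], [0.054, 0.06, -0.05, 0.101, -0.004, 0], [0.054, 0.06, -0.05, 0.101, -0.004, 0], [0.054, 0.06, -0.05, 0.101, -0.004, 0]], gripper=0.1)

```text
clock: 3.78
tool_pos: [0.441, 0.0034, 0.2243]
orientation: [2.966, -0.001, 1.728]
force: [0.4, 0.2, -0.9]
opening: 0.0466
grip_force: 0.0
```

Run:
```python
from h import *
st()
g=(.467,.007,.072)
rows([(tcp(g,tr(1.725,np.radians(a))),tr(1.725,np.radians(a))) for a in (-10,0,10,20,30,40)])
```

```text
clock 3.775
tool_pos [0.441  0.0034 0.2243]
orientation [ 2.9661 -0.0008  1.7277]
joints [-0.3152 -0.5172 -0.7819  1.1499  0.0802  1.105 ]
force [ 0.4068  0.2422 -0.9141]
opening 0.0466
grip_force 0.0
[-0.0019,-0.0026,-0.0006,0.0003,-0.0004,0.0008]
[-0.0022,0.1048,0.0089,0.0559,-0.0003,0.0008]
[-0.0025,0.2090,0.0369,0.1114,-0.0003,0.0009]
[-0.0028,0.3067,0.0826,0.1670,-0.0002,0.0009]
[-0.0031,0.3950,0.1445,0.2225,-0.0001,0.0009]
[-0.0034,0.4712,0.2209,0.2781,-0.0000,0.0009]
```

jog_arm(deltas=[[-0.002, 0.105, 0.009, 0.056, 0, 0.001], [-0.002, 0.209, 0.037, 0.111, 0, 0.001], [-0.003, 0.307, 0.083, 0.167, 0, 0.001], [-0.003, 0.395, 0.144, 0.222, 0, 0.001], [-0.003, 0.395, 0.144, 0.222, 0, 0.001], [-0.003, 0.395, 0.144, 0.222, 0, 0.001]])

```text
clock: 4.53
tool_pos: [0.5425, 0.0188, 0.2026]
orientation: [-2.615, -0.003, 1.724]
force: [-0.1, -0.2, 0.0]
opening: 0.047
grip_force: 0.0
```

Run:
```python
from h import *
st()
g=(.467,.007,.072)
rows([(tcp(g,tr(1.725,np.radians(a))),tr(1.725,np.radians(a))) for a in (30,40,45,50,55)])
```

```text
clock 4.525
tool_pos [0.5425 0.0188 0.2026]
orientation [-2.6155 -0.0028  1.7238]
joints [-0.1682  0.4113  0.018   1.6818 -0.1568  1.2893]
force [-0.0633 -0.249   0.0404]
opening 0.047
grip_force 0.0
[-0.0001,-0.0035,-0.0137,-0.0008,-0.0010,0.0001]
[-0.0002,0.1040,-0.0046,0.0548,-0.0010,0.0002]
[-0.0003,0.1567,0.0070,0.0825,-0.0010,0.0002]
[-0.0003,0.2083,0.0231,0.1103,-0.0009,0.0003]
[-0.0004,0.2582,0.0436,0.1381,-0.0009,0.0003]
```

Run:
```python
from h import *
g=(.467,.007,.070)
rows([(tcp(g,tr(1.725,np.radians(a)),.159),tr(1.725,np.radians(a))) for a in (40,50)])
```

```text
[-0.0002,0.1110,-0.0146,0.0548,-0.0010,0.0002]
[-0.0003,0.2181,0.0138,0.1103,-0.0009,0.0003]
```

jog_arm(deltas=[[0, 0.055, -0.02, 0.028, -0.001, 0], [0, 0.111, -0.015, 0.055, -0.001, 0], [0, 0.165, -0.003, 0.083, -0.001, 0], [0, 0.218, 0.014, 0.11, -0.001, 0], [0, 0.218, 0.014, 0.11, -0.001, 0], [0, 0.218, 0.014, 0.11, -0.001, 0]])

```text
clock: 5.28
tool_pos: [0.5876, 0.0255, 0.1768]
orientation: [-2.28, 0.002, 1.725]
force: [0.2, 0.3, 0.2]
opening: 0.047
grip_force: 0.0
```

Run:
```python
from h import *
st()
c=snap('wrist','w2');
g=(.467,.007,.070);r=tr(1.725,np.radians(50))
rows([(tcp(g,r,.159),r)])
cv2.imwrite('pics/w2b.png',cv2.resize(c['pixels'],(800,600),interpolation=cv2.INTER_CUBIC))
```

```text
clock 5.275
tool_pos [0.5876 0.0255 0.1768]
orientation [-2.2797  0.0021  1.7254]
joints [-0.1304  0.8396  0.4489  2.0214 -0.2164  1.3839]
force [0.1746 0.2552 0.1986]
opening 0.047
grip_force 0.0
[0.0009,0.0139,0.0133,0.0034,0.0006,-0.0005]
```

View pics/w2b.png

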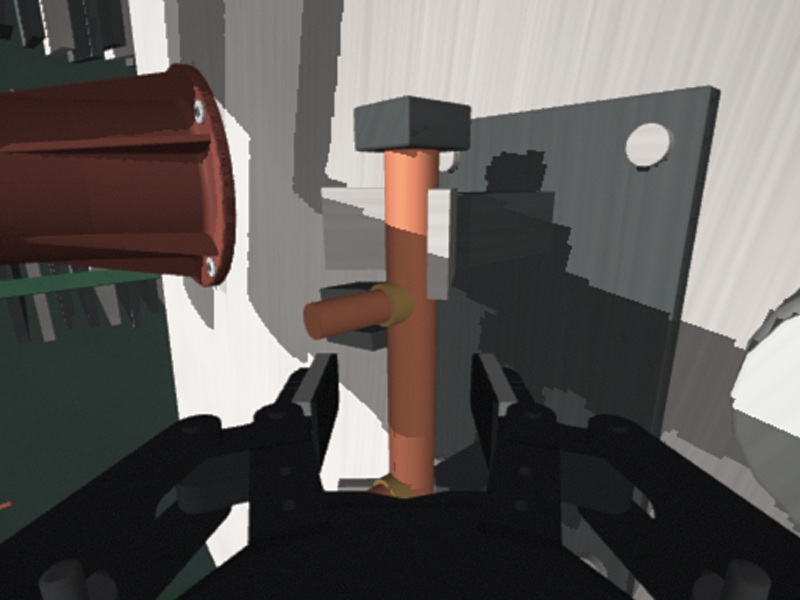

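Seen along the tool, the tube (centre about 412) lies between the pads (338 and 473), and a stub on each side is clear of them. I'll close lightly.

jog_arm(deltas=[[0, 0.008, 0.01, 0, 0, 0], [0, 0.008, 0.01, 0, 0, 0]])

```text
clock: 5.58
tool_pos: [0.5869, 0.0256, 0.172]
orientation: [-2.276, 0.002, 1.726]
force: [-0.4, -0.5, -0.4]
opening: 0.0467
grip_force: 0.0
```

jog_arm(deltas=[[0, 0, 0, 0, 0, 0], [0, 0, 0, 0, 0, 0], [0, 0, 0, 0, 0, 0], [0, 0, 0, 0, 0, 0], [0, 0, 0, 0, 0, 0]], gripper=-1, newtons=20)

```text
clock: 6.2
tool_pos: [0.5868, 0.0256, 0.1717]
orientation: [-2.273, 0.001, 1.726]
force: [-2.3, -0.3, 5.0]
opening: 0.0153
grip_force: 20.6
```

Run:
```python
from h import *
st()
s=manip.read_state();r=R.from_euler('xyz',s['orientation']); p=np.array(s['tool_pos'])
print('grasp pt',p+.157*r.as_matrix()[:,2])
rows([(p+[0,0,.03],r),(p+[0,0,.1],r),(p+[0,0,.2],r)])
```

```text
clock 6.2
tool_pos [0.5868 0.0256 0.1717]
orientation [-2.273   0.0014  1.7259]
joints [-0.1302  0.8477  0.4485  2.0197 -0.2174  1.3846]
force [-2.341  -0.2841  5.0273]
opening 0.0153
grip_force 20.5832
grasp pt [0.4684 0.0069 0.0703]
[-0.0002,-0.0916,-0.0775,0.0000,0.0000,0.0000]
[-0.0006,-0.3054,-0.2583,0.0000,0.0000,0.0000]
[-0.0011,-0.6108,-0.5167,0.0000,0.0000,0.0000]
```

jog_arm(deltas=[[0, -0.04, -0.034, 0, 0, 0], [0, -0.1, -0.085, 0, 0, 0], [0, -0.2, -0.17, 0, 0, 0], [0, -0.3, -0.255, 0, 0, 0], [0, -0.4, -0.34, 0, 0, 0], [0, -0.46, -0.39, 0, 0, 0], [0, -0.46, -0.39, 0, 0, 0]])

```text
clock: 7.08
tool_pos: [0.5565, 0.0202, 0.2948]
orientation: [-2.326, 0.009, 1.733]
force: [0.7, 0.5, -1.3]
opening: 0.0152
grip_force: 20.8
```

Run:
```python
from h import *
st()
b=-np.radians(15)
r1=tr(np.pi/2,b)
g0=np.array([.47,0,.22])
rows([(tcp((.49,-.08,.2),tr(1.65,.4),.157),tr(1.65,.4)),(tcp((.525,-.18,.2),r1,.157),r1),(tcp((.525,-.3306,.2),r1,.157),r1)])
```

```text
clock 7.075
tool_pos [0.5565 0.0202 0.2948]
orientation [-2.3259  0.009   1.7331]
joints [-0.1448  0.6046  0.3545  2.1111 -0.228   1.363 ]
force [ 0.7025  0.4567 -1.265 ]
opening 0.0152
grip_force 20.7672
[-0.3744,-0.1999,-0.0732,-0.1321,0.0176,0.0202]
[-0.7454,-0.4445,0.1506,-0.3419,0.0177,0.0514]
[-1.3399,-0.5074,0.2252,-0.3419,0.0177,0.0514]
```

jog_arm(deltas=[[-0.1, -0.07, 0, -0.04, 0.004, 0.006], [-0.23, -0.13, 0, -0.09, 0.01, 0.012], [-0.37, -0.2, 0, -0.14, 0.018, 0.02], [-0.5, -0.29, 0, -0.19, 0.018, 0.03], [-0.62, -0.37, 0.05, -0.24, 0.018, 0.04], [-0.75, -0.43, 0.1, -0.29, 0.018, 0.05], [-0.88, -0.43, 0.12, -0.3, 0.018, 0.051], [-1, -0.43, 0.15, -0.3, 0.018, 0.051], [-1, -0.43, 0.15, -0.3, 0.018, 0.051]])

```text
clock: 8.2
tool_pos: [0.4968, -0.2439, 0.3468]
orientation: [3.016, 0.007, 1.567]
force: [-0.2, 0.1, -1.5]
opening: 0.0149
grip_force: 20.8
```

Run:
```python
from h import *
st()
r1=tr(np.pi/2,-np.radians(8))
rows([(tcp((.545,-.331,.15),r1,.157),r1),(tcp((.545,-.331,.06),r1,.157),r1),(tcp((.545,-.331,.023),r1,.157),r1)])
```

```text
clock 8.2
tool_pos [ 0.4968 -0.2439  0.3468]
orientation [3.0158 0.0075 1.5671]
joints [-0.7111 -0.1293 -0.2424  1.357   0.076   0.8668]
force [-0.1658  0.1366 -1.4517]
opening 0.0149
grip_force 20.7635
[-0.3468,0.0848,0.1799,-0.0044,0.0025,-0.0009]
[-0.3441,0.0396,0.5370,-0.0044,0.0025,-0.0009]
[-0.3430,0.0210,0.6838,-0.0044,0.0025,-0.0009]
```

jog_arm(deltas=[[-0.12, 0.03, 0.06, 0, 0.002, 0], [-0.24, 0.06, 0.12, 0, 0.002, 0], [-0.345, 0.085, 0.18, -0.004, 0.002, 0], [-0.345, 0.06, 0.3, -0.004, 0.002, 0], [-0.345, 0.05, 0.42, -0.004, 0.002, 0], [-0.345, 0.04, 0.537, -0.004, 0.002, 0], [-0.345, 0.04, 0.537, -0.004, 0.002, 0], [-0.345, 0.04, 0.537, -0.004, 0.002, 0]])

```text
clock: 9.2
tool_pos: [0.5248, -0.3296, 0.2182]
orientation: [3.0, 0.003, 1.571]
force: [-0.8, -0.0, -0.6]
opening: 0.0155
grip_force: 20.7
```

Run:
```python
from h import *
st()
c=snap('wrist','w3');
r1=tr(np.pi/2,-np.radians(8))
rows([(tcp((.545,-.331,.06),r1,.157),r1),(tcp((.545,-.331,.023),r1,.157),r1)])
cv2.imwrite('pics/w3b.png',cv2.resize(c['pixels'],(800,600),interpolation=cv2.INTER_CUBIC))
```

```text
clock 9.2
tool_pos [ 0.5248 -0.3296  0.2182]
orientation [3.0005 0.0032 1.571 ]
joints [-0.7926  0.1286 -0.2211  1.1195  0.0981  0.7827]
force [-0.8408 -0.0433 -0.5581]
opening 0.0155
grip_force 20.7129
[-0.0041,-0.0089,0.0121,0.0008,0.0013,0.0002]
[-0.0034,-0.0298,0.1586,0.0008,0.0013,0.0002]
```

View pics/w3b.png

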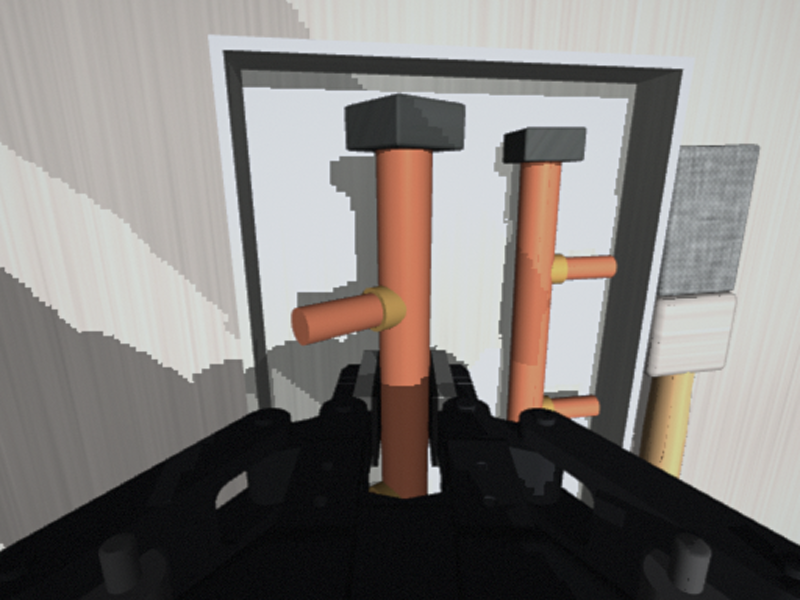

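jog_arm(deltas=[[-0.003, -0.012, 0.05, 0, 0.001, 0], [-0.003, -0.018, 0.09, 0, 0.001, 0], [-0.003, -0.025, 0.125, 0, 0.001, 0], [-0.003, -0.03, 0.157, 0, 0.001, 0], [-0.003, -0.03, 0.157, 0, 0.001, 0], [-0.003, -0.03, 0.157, 0, 0.001, 0]])

```text
clock: 10.0
tool_pos: [0.5224, -0.3307, 0.1778]
orientation: [3.001, -0.0, 1.571]
force: [-4.0, 3.6, 8.0]
opening: 0.015
grip_force: 24.5
```

Run:
```python
from h import *
st()
r1=tr(np.pi/2,-np.radians(8))
rows([(tcp((.545,-.331,.023),r1,.157),r1)])
```

```text
clock 10.0
tool_pos [ 0.5224 -0.3307  0.1778]
orientation [ 3.001  -0.0001  1.5709]
joints [-0.7972  0.1627 -0.2603  1.0493  0.1005  0.7785]
force [-4.0033  3.5947  8.0079]
opening 0.015
grip_force 24.5388
[-0.0012,0.0035,-0.0021,0.0003,-0.0001,0.0000]
```

jog_arm(deltas=[[0, 0, -0.004, 0, 0, 0], [0, 0, -0.004, 0, 0, 0], [0, 0, -0.004, 0, 0, 0], [0, 0, -0.004, 0, 0, 0]], gripper=0.06)

```text
clock: 10.5
tool_pos: [0.5222, -0.3307, 0.1781]
orientation: [3.001, -0.0, 1.571]
force: [-0.5, 0.4, 0.5]
opening: 0.0451
grip_force: 0.0
```

Run:
```python
from h import *
st()
c=snap('wrist','w4');
s=manip.read_state();r=R.from_euler('xyz',s['orientation']); p=np.array(s['tool_pos'])
rows([(p+[0,0,.1],r)])
cv2.imwrite('pics/w4b.png',cv2.resize(c['pixels'],(800,600),interpolation=cv2.INTER_CUBIC))
```

```text
clock 10.5
tool_pos [ 0.5222 -0.3307  0.1781]
orientation [ 3.001  -0.0002  1.571 ]
joints [-0.7974  0.1622 -0.2604  1.0499  0.1006  0.7782]
force [-0.527   0.3876  0.4724]
opening 0.0451
grip_force 0.0
[0.0001,0.0561,-0.3960,0.0000,0.0000,0.0000]
```

View pics/w4b.png

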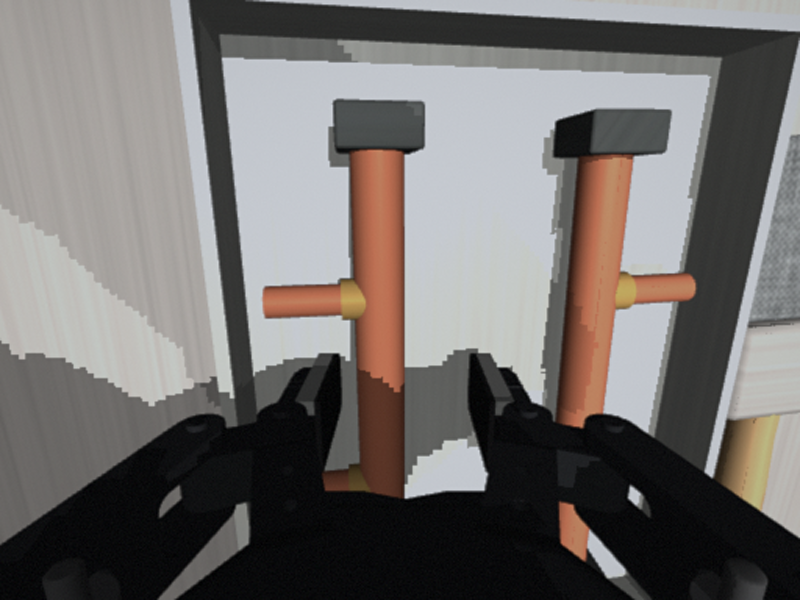

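The finished header now lies flat on its side, beside the earlier one and clear of it. I'll retreat.

jog_arm(deltas=[[0, 0.02, -0.12, 0, 0, 0], [0, 0.04, -0.3, 0, 0, 0], [0, 0.08, -0.5, 0, 0, 0], [0, 0.1, -0.68, 0, 0, 0], [0, 0.1, -0.68, 0, 0, 0]])

```text
clock: 11.18
tool_pos: [0.524, -0.3315, 0.3549]
orientation: [2.996, 0.005, 1.571]
force: [-0.2, -0.1, -0.5]
opening: 0.0449
grip_force: 0.0
```

Run:
```python
from h import *
st()
r=tr(-3.01)
rows([((.52,-.1,.35),tr(2.4)),((.5,.1,.35),r),((.49,.24,.35),r)])
```

```text
clock 11.175
tool_pos [ 0.524  -0.3315  0.3549]
orientation [2.9956 0.0051 1.571 ]
joints [-0.7963  0.0677 -0.0352  1.3619  0.1006  0.7793]
force [-0.1504 -0.0962 -0.5228]
opening 0.0449
grip_force 0.0
[0.9262,-0.0177,0.0126,0.0431,0.0208,-0.2633]
[1.7262,-0.0961,-0.0031,0.0333,0.0408,-0.5406]
[2.2862,-0.1351,-0.0118,0.0333,0.0408,-0.5406]
```

jog_arm(deltas=[[0.2, 0, 0, 0.01, 0.004, -0.05], [0.4, -0.01, 0, 0.02, 0.01, -0.1], [0.6, -0.015, 0, 0.03, 0.015, -0.16], [0.8, -0.02, 0, 0.04, 0.02, -0.21], [1, -0.02, 0.01, 0.043, 0.021, -0.263], [1, -0.02, 0.01, 0.043, 0.021, -0.263]], gripper=1)

```text
clock: 11.92
tool_pos: [0.5182, -0.0778, 0.3458]
orientation: [3.141, -0.01, 2.405]
force: [-0.9, -0.2, -0.3]
opening: 0.0854
grip_force: 0.0
```

Run:
```python
from h import *
r=tr(-3.01)
rows([((.5,.08,.35),r),((.49,.24,.35),r)])
```

```text
[0.4781,0.4185,-0.0119,0.0015,-0.0028,-0.2763]
[0.9376,0.8658,-0.0072,0.0015,-0.0028,-0.2763]
```

jog_arm(deltas=[[0.16, 0.14, 0, 0, 0, -0.05], [0.32, 0.28, 0, 0, -0.002, -0.1], [0.48, 0.42, 0, 0, -0.003, -0.15], [0.64, 0.58, 0, 0, -0.003, -0.2], [0.8, 0.72, 0, 0, -0.003, -0.25], [0.94, 0.866, 0, 0.001, -0.003, -0.276], [0.94, 0.866, 0, 0.001, -0.003, -0.276], [0.94, 0.866, 0, 0.001, -0.003, -0.276]])

```text
clock: 12.92
tool_pos: [0.492, 0.237, 0.3482]
orientation: [-3.141, 0.002, -3.018]
force: [-0.0, -0.3, -0.7]
opening: 0.0853
grip_force: 0.0
```

Run:
```python
from h import *
st()
c=snap('wrist','w5')
cv2.imwrite('pics/w5b.png',cv2.resize(c['pixels'],(800,600),interpolation=cv2.INTER_CUBIC))
```

```text
clock 12.925
tool_pos [0.492  0.237  0.3482]
orientation [-3.1411  0.0016 -3.0183]
joints [ 0.2095 -0.0655 -0.1766  1.4581 -0.0007  0.0863]
force [-0.0237 -0.26   -0.7249]
opening 0.0853
grip_force 0.0
```

View pics/w5b.png

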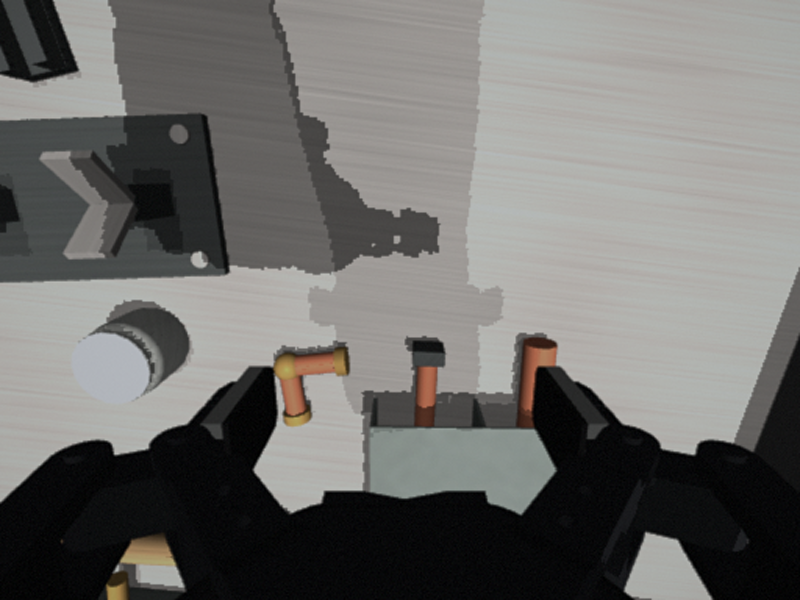

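The jig's near vee is empty. The header's flange is at (428,341–366) and its tube at (427,385), with the elbow at (310,370). The thick tube is at (537,380) and the rack roof's front edge at row 428.

Run:
```python
from h import *
f=512/800
def q(n,p,z): 
    w=px2w('w5',(np.array(p)+.5)*f-.5,z); print(n,w[:,:2].tolist()); return w
im=cv2.imread('pics/w5.png').astype(int); 
for v in range(228,276,4):
    row=im[v,250:300]; m=(row[:,2]>row[:,0]*1.8)&(row[:,2]>60); x=np.where(m)[0]+250
    if len(x)>3: print(v,x.min(),x.max(),px2w('w5',[((x.min()+x.max())/2,v)],.018)[0][:2])
print(im[212:242:2,273].sum(1))
q('fl bottom outer',[(428,341)],0);q('top outer',[(428,352)],.024);q('top inner',[(428,366)],.024)
q('roof front',[(370,428),(534,428)],.044)
q('vee notch',[(134,203)],.088)
q('elbow',[(285,367),(345,360),(297,415)],.015)
```

```text
236 267 279 [0.5586 0.2635]
240 267 278 [0.5638 0.2636]
244 267 278 [0.5689 0.2643]
248 267 278 [0.5741 0.2651]
252 267 278 [0.5793 0.2658]
256 266 278 [0.5847 0.2659]
260 267 277 [0.59   0.2666]
264 267 277 [0.5954 0.2674]
268 266 277 [0.6008 0.2675]
272 269 276 [0.6062 0.2695]
[469 472 245 103  44  51  63 211 206 201 195 244 359 356 355]
fl bottom outer [[0.5429079470111781, 0.2631681412734317]]
top outer [[0.5423861382551248, 0.26185701400787814]]
top inner [[0.5533759281147794, 0.2633775039799597]]
roof front [[0.5974430662370265, 0.22645680637150792], [0.5829203349302988, 0.3431065488560632]]
vee notch [[0.4529128376887458, 0.09204594589782594]]
elbow [[0.5715845096092422, 0.1565132013542364], [0.5602180159923977, 0.20134812572942384], [0.6114729666215846, 0.16787537510389738]]
```

Run:
```python
from h import *
r=tr(-3.04)
rows([((.5725,.2645,.28),r),((.5725,.2645,.177),r)])
```

```text
[-0.3325,0.0715,0.2742,-0.0001,0.0006,0.0067]
[-0.3317,0.0717,0.6862,-0.0001,0.0006,0.0067]
```

jog_arm(deltas=[[-0.11, 0.024, 0, 0, 0, 0.007], [-0.22, 0.048, 0.06, 0, 0, 0.007], [-0.332, 0.072, 0.16, 0, 0, 0.007], [-0.332, 0.072, 0.27, 0, 0, 0.007], [-0.332, 0.072, 0.4, 0, 0, 0.007], [-0.332, 0.072, 0.54, 0, 0, 0.007], [-0.332, 0.072, 0.64, 0, 0, 0.007], [-0.332, 0.072, 0.68, 0, 0, 0.007], [-0.332, 0.072, 0.68, 0, 0, 0.007]], gripper=0)

```text
clock: 14.1
tool_pos: [0.5725, 0.2649, 0.179]
orientation: [-3.141, 0.002, -3.04]
force: [-1.2, -0.4, -0.0]
opening: 0.0426
grip_force: 0.0
```

Run:
```python
from h import *
st()
r=tr(-3.04)
rows([((.5725,.2645,.177),r)])
c=snap('wrist','w6'); im=c['pixels'].astype(int)
for v in (150,170,190,210,225,240):
    row=im[v]; m=(row[:,2]>row[:,0]*1.8)&(row[:,2]>50); x=np.where(m)[0]
    if len(x)>3: print(v,x.min(),x.max(),np.median(x))
```

```text
clock 14.1
tool_pos [0.5725 0.2649 0.179 ]
orientation [-3.1415  0.0019 -3.0405]
joints [ 0.2266  0.2773 -0.1236  1.1681 -0.0004  0.1255]
force [-1.2452 -0.3957 -0.0436]
opening 0.0426
grip_force 0.0
[0.0000,-0.0018,0.0081,-0.0000,0.0006,-0.0002]
190 397 452 424.5
210 44 448 123.0
225 32 446 131.0
240 36 443 261.5
```

jog_arm(deltas=[[0, 0, 0.008, 0, 0, 0], [0, 0, 0.008, 0, 0, 0]])

```text
clock: 14.4
tool_pos: [0.5726, 0.2659, 0.178]
orientation: [3.141, 0.004, -3.039]
force: [-0.1, -0.3, -0.1]
opening: 0.0427
grip_force: 0.0
```

jog_arm(deltas=[[0, 0, 0.0, 0, 0, 0], [0, 0, 0, 0, 0, 0], [0, 0, 0, 0, 0, 0], [0, 0, 0, 0, 0, 0]], gripper=-1, newtons=20)

```text
clock: 14.9
tool_pos: [0.5725, 0.2659, 0.1776]
orientation: [3.142, 0.003, -3.039]
force: [-0.7, -1.0, 4.0]
opening: 0.0151
grip_force: 19.9
```

Run:
```python
from h import *
st()
s=manip.read_state();r=R.from_euler('xyz',s['orientation']); p=np.array(s['tool_pos'])
rows([(p+[0,0,.001],r),(p+[-.145*np.cos(.11),-.145*np.sin(.11),.001],r)])
```

```text
clock 14.9
tool_pos [0.5725 0.2659 0.1776]
orientation [ 3.1415  0.0031 -3.039 ]
joints [ 0.2281  0.2788 -0.1244  1.1644 -0.0003  0.1255]
force [-0.7347 -0.9768  4.0197]
opening 0.0151
grip_force 19.856
[-0.0000,0.0000,-0.0040,0.0000,0.0000,0.0000]
[0.5800,-0.0043,-0.0058,0.0000,0.0000,0.0000]
```

jog_arm(deltas=[[0.05, 0, -0.004, 0, 0, 0], [0.12, 0, -0.005, 0, 0, 0], [0.19, -0.001, -0.006, 0, 0, 0], [0.26, -0.002, -0.006, 0, 0, 0], [0.33, -0.003, -0.006, 0, 0, 0], [0.4, -0.003, -0.006, 0, 0, 0], [0.47, -0.004, -0.006, 0, 0, 0], [0.54, -0.004, -0.006, 0, 0, 0], [0.61, -0.004, -0.006, 0, 0, 0], [0.61, -0.004, -0.006, 0, 0, 0]])

```text
clock: 16.15
tool_pos: [0.4199, 0.2493, 0.178]
orientation: [3.142, 0.002, -3.038]
force: [0.8, 0.1, -0.7]
opening: 0.0149
grip_force: 19.5
```

jog_arm(deltas=[[0, 0, 0.004, 0, 0, 0], [0, 0, 0.004, 0, 0, 0], [0, 0, 0.004, 0, 0, 0]])

```text
clock: 16.52
tool_pos: [0.4212, 0.2493, 0.1775]
orientation: [3.141, 0.003, -3.039]
force: [-2.9, 0.0, 5.3]
opening: 0.0151
grip_force: 19.9
```

jog_arm(deltas=[[0, 0, 0, 0, 0, 0], [0, 0, 0, 0, 0, 0], [0, 0, 0, 0, 0, 0], [0, 0, -0.2, 0, 0, 0], [0, 0, -0.4, 0, 0, 0], [-0.1, 0, -0.6, 0, 0, 0], [-0.1, 0, -0.6, 0, 0, 0], [-0.1, 0, -0.6, 0, 0, 0]], gripper=0.2)

```text
clock: 17.52
tool_pos: [0.445, 0.2517, 0.3266]
orientation: [-3.142, 0.002, -3.039]
force: [0.9, -0.5, -0.6]
opening: 0.0512
grip_force: 0.0
```

Run:
```python
from h import *
st()
c=snap('wrist','w7'); im=c['pixels'].astype(int)
for v in range(60,320,8):
    row=im[v]; m=(row[:,2]>row[:,0]*1.8)&(row[:,2]>50); x=np.where(m)[0]
    # runs
    for g in np.split(x,np.where(np.diff(x)>2)[0]+1):
        if len(g)>5 and 220<g.mean()<300: print(v,g.min(),g.max(),px2w('w7',[((g.min()+g.max())/2,v)],.018)[0][:2])
c=snap('top','top7');im=c['pixels'].astype(int)
for v in range(130,235,4):
    row=im[v]; m=(row[:,2]>row[:,0]*1.6)&(row[:,2]>50); x=np.where(m)[0]
    for g in np.split(x,np.where(np.diff(x)>2)[0]+1):
        if len(g)>3 and 120<g.mean()<160: print('top',v,g.min(),g.max(),px2w('top7',[((g.min()+g.max())/2,v)],.018)[0][:2])
```

```text
clock 17.525
tool_pos [0.445  0.2517 0.3266]
orientation [-3.1415  0.0017 -3.0391]
joints [ 0.2585 -0.1706 -0.3133  1.4263 -0.0003  0.156 ]
force [ 0.8584 -0.4618 -0.5946]
opening 0.0512
grip_force 0.0
148 252 266 [0.4088 0.2498]
156 252 266 [0.4168 0.2506]
164 252 265 [0.425  0.2509]
172 252 265 [0.4332 0.2517]
180 252 265 [0.4415 0.2526]
188 252 265 [0.45   0.2535]
196 252 265 [0.4587 0.2543]
204 252 265 [0.4674 0.2552]
212 252 264 [0.4764 0.2556]
220 252 264 [0.4855 0.2566]
228 251 264 [0.4948 0.257 ]
236 252 264 [0.5041 0.2584]
244 251 264 [0.5137 0.2589]
252 251 264 [0.5234 0.2598]
260 251 263 [0.5333 0.2603]
268 251 263 [0.5434 0.2613]
276 251 264 [0.5535 0.2629]
top 182 142 147 [0.5488 0.258 ]
top 186 142 147 [0.5382 0.2578]
top 190 143 147 [0.5276 0.2563]
top 194 143 148 [0.5171 0.2547]
top 198 143 148 [0.5065 0.2546]
top 202 143 148 [0.4959 0.2544]
top 206 144 148 [0.4854 0.2529]
top 210 144 149 [0.4748 0.2514]
top 214 144 149 [0.4643 0.2512]
top 230 145 150 [0.4223 0.2478]
top 234 146 150 [0.4118 0.2463]
```

Run:
```python
from h import *
r=tr(-3.052)
rows([((.481,.2546,.177),r)])
```

```text
[-0.1465,-0.0030,0.5948,-0.0001,-0.0000,0.0042]
```

jog_arm(deltas=[[-0.14, -0.003, 0.1, 0, 0, 0.004], [-0.146, -0.003, 0.25, 0, 0, 0.004], [-0.146, -0.003, 0.4, 0, 0, 0.004], [-0.146, -0.003, 0.53, 0, 0, 0.004], [-0.146, -0.003, 0.592, 0, 0, 0.004], [-0.146, -0.003, 0.592, 0, 0, 0.004], [-0.146, -0.003, 0.592, 0, 0, 0.004]])

```text
clock: 18.5
tool_pos: [0.4825, 0.255, 0.1807]
orientation: [3.141, 0.004, -3.052]
force: [0.3, 0.3, -0.1]
opening: 0.051
grip_force: 0.0
```

jog_arm(deltas=[[0, 0, 0, 0, 0, 0], [0, 0, 0, 0, 0, 0], [0, 0, 0, 0, 0, 0], [0, 0, 0, 0, 0, 0], [0, 0, 0, 0, 0, 0]], gripper=-1, newtons=20)

```text
clock: 19.12
tool_pos: [0.4824, 0.2549, 0.1804]
orientation: [3.141, 0.004, -3.052]
force: [-0.3, -0.7, 6.5]
opening: 0.0147
grip_force: 21.4
```

jog_arm(deltas=[[0, 0, -0.08, 0, 0, 0], [0, 0, -0.24, 0, 0, 0], [0, 0, -0.44, 0, 0, 0], [0, 0, -0.6, 0, 0, 0], [0, 0, -0.6, 0, 0, 0]])

```text
clock: 19.75
tool_pos: [0.4825, 0.255, 0.333]
orientation: [3.141, 0.008, -3.052]
force: [0.4, -0.1, -2.4]
opening: 0.015
grip_force: 20.8
```

Run:
```python
from h import *
st()
r=tr(1.720)
rows([((.468,.12,.32),r),((.4675,.005,.32),r)])
c=snap('wrist','w8'); im=c['pixels'].astype(int)
for v in range(20,320,6):
    row=im[v]; m=(row[:,2]>row[:,0]*1.8)&(row[:,2]>50); x=np.where(m)[0]
    for g in np.split(x,np.where(np.diff(x)>2)[0]+1):
        if len(g)>5 and 220<g.mean()<300: print(v,g.min(),g.max())
```

```text
clock 19.75
tool_pos [0.4825 0.255  0.333 ]
orientation [ 3.1406  0.0082 -3.0515]
joints [ 0.2465 -0.0699 -0.2085  1.424  -0.0003  0.1564]
force [ 0.4057 -0.077  -2.3865]
opening 0.015
grip_force 20.8463
[0.1068,-0.5327,0.0507,0.0022,0.0019,0.4812]
[0.1502,-0.9907,0.0499,0.0022,0.0019,0.4812]
92 243 274
98 243 274
104 243 274
110 243 274
116 244 274
122 244 274
128 244 274
134 244 274
140 244 274
146 244 274
152 244 273
158 244 274
164 244 273
170 244 273
176 244 273
182 245 273
188 245 273
194 245 273
200 245 272
206 245 272
212 245 272
218 245 272
224 245 273
230 245 272
236 245 272
242 245 272
248 246 272
254 246 272
260 246 272
266 246 272
272 245 273
278 246 272
284 245 272
290 246 271
296 246 271
302 246 271
308 246 271
314 247 271
```

Run:
```python
from h import *
im=cv2.imread('pics/w8.png').astype(int)
print([(v,im[v,258].tolist()) for v in range(70,94)])
s=manip.read_state();r=R.from_euler('xyz',s['orientation']); p=np.array(s['tool_pos'])
for x in (.07,.074,.078,.082,.086): print(x,w2px('w8',[p+r.apply([x,0,.1604])])[0], w2px('w8',[p+r.apply([x+.012,0,.1564])])[0])
```

```text
[(70, [79, 79, 75]), (71, [79, 79, 75]), (72, [78, 78, 74]), (73, [79, 79, 76]), (74, [79, 79, 76]), (75, [78, 78, 75]), (76, [76, 77, 73]), (77, [77, 78, 74]), (78, [77, 76, 72]), (79, [76, 76, 73]), (80, [76, 77, 74]), (81, [77, 78, 73]), (82, [77, 79, 74]), (83, [78, 79, 75]), (84, [78, 78, 75]), (85, [68, 69, 64]), (86, [52, 51, 48]), (87, [40, 52, 81]), (88, [90, 123, 193]), (89, [94, 127, 197]), (90, [93, 126, 195]), (91, [92, 125, 195]), (92, [94, 127, 196]), (93, [92, 126, 195])]
0.07 [254.6902 108.8718] [254.4353  79.5612]
0.074 [254.652   99.6298] [254.3925  69.4908]
0.078 [254.6132  90.226 ] [254.3489  59.2332]
0.082 [254.5737  80.6561] [254.3045  48.7833]
0.086 [254.5335  70.9156] [254.2592  38.1355]
```

jog_arm(deltas=[[0.03, -0.14, 0.02, 0, 0, 0.05], [0.06, -0.28, 0.02, 0, 0, 0.1], [0.08, -0.4, 0.02, 0, 0, 0.16], [0.1, -0.53, 0.02, 0, 0, 0.21], [0.12, -0.68, 0.02, 0.001, 0.001, 0.27], [0.13, -0.8, 0.02, 0.002, 0.002, 0.33], [0.14, -0.9, 0.02, 0.002, 0.002, 0.39], [0.15, -0.99, 0.03, 0.002, 0.002, 0.45], [0.15, -0.99, 0.03, 0.002, 0.002, 0.48], [0.15, -0.99, 0.03, 0.002, 0.002, 0.48]])

```text
clock: 21.05
tool_pos: [0.466, 0.0048, 0.3201]
orientation: [-3.134, -0.001, 1.724]
force: [0.6, 0.2, -0.7]
opening: 0.0152
grip_force: 20.8
```

Run:
```python
from h import *
st()
c=snap('wrist','w9')
cv2.imwrite('pics/w9b.png',cv2.resize(c['pixels'],(800,600),interpolation=cv2.INTER_CUBIC))
```

```text
clock 21.05
tool_pos [0.466  0.0048 0.3201]
orientation [-3.1337 -0.0013  1.7238]
joints [-0.271  -0.3067 -0.4416  1.4436 -0.002   1.1469]
force [ 0.5611  0.2343 -0.6673]
opening 0.0152
grip_force 20.814
```

View pics/w9b.png

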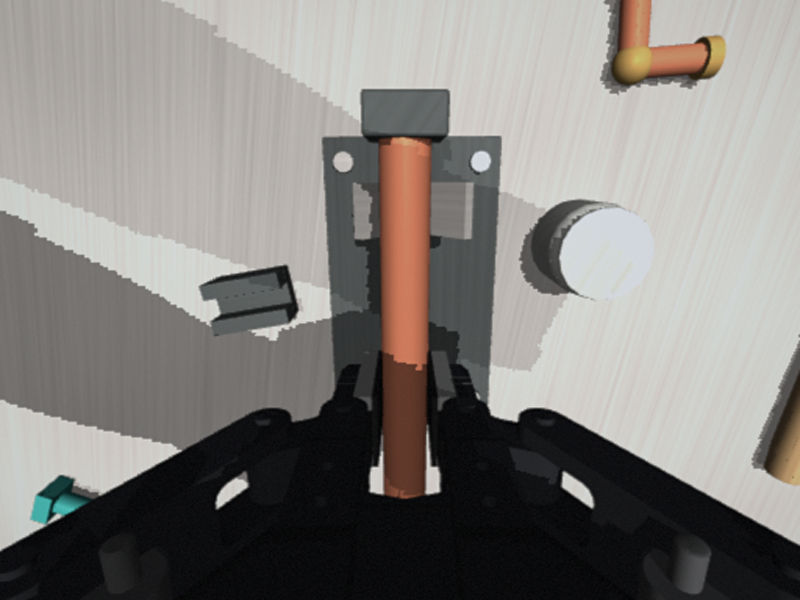

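The header hangs above the jig with its far flange at (405,113). The far vee runs over rows 183–238 and columns 353–472, and the plate's end edge is at row 136.

Run:
```python
from h import *
f=512/800
q=lambda p,z: px2w('w9',(np.array(p)+.5)*f-.5,z)[:,:2]
u=np.array([np.cos(1.722),np.sin(1.722)])
w=q([(323,136.5),(500,136.5)],.01);print(w,np.linalg.norm(w[0]-w[1]),w.mean(0)-.095*u)
w=q([(353,183),(472,182)],.088);print(w,np.linalg.norm(w[0]-w[1]),w.mean(0)-.068*u)
w=q([(354,239),(471,239)],.088);print(w,w.mean(0)-.042*u)
r=tr(1.722)
print(u); rows([((.4676,.003,.27),r),((.4676,.003,.24),r)])
```

```text
[[0.3994 0.0908]
 [0.5058 0.107 ]] 0.10761007885458439 [0.4669 0.005 ]
[[0.4303 0.0683]
 [0.4831 0.0769]] 0.05351560094710726 [0.4669 0.0054]
[[0.4338 0.0434]
 [0.4876 0.0517]] [0.467 0.006]
[-0.1506  0.9886]
[-0.0089,0.0061,0.2017,-0.0024,-0.0004,0.0012]
[-0.0091,0.0070,0.3217,-0.0024,-0.0004,0.0012]
```

jog_arm(deltas=[[-0.004, 0.005, 0.08, -0.002, 0, 0], [-0.006, 0.006, 0.16, -0.002, 0, 0.001], [-0.006, 0.006, 0.22, -0.002, 0, 0.001], [-0.006, 0.006, 0.26, -0.002, 0, 0.001], [-0.006, 0.006, 0.28, -0.002, 0, 0.001], [-0.006, 0.006, 0.295, -0.002, 0, 0.001], [-0.006, 0.006, 0.305, -0.002, 0, 0.001], [-0.006, 0.006, 0.305, -0.002, 0, 0.001]])

```text
clock: 22.1
tool_pos: [0.4679, 0.0035, 0.2457]
orientation: [3.141, -0.0, 1.721]
force: [0.5, -0.1, -1.2]
opening: 0.0149
grip_force: 20.8
```

jog_arm(deltas=[[0, 0, 0.006, 0, 0, 0], [0, 0, 0.012, 0, 0, 0], [0, 0, 0.018, 0, 0, 0], [0, 0, 0.022, 0, 0, 0], [0, 0, 0.022, 0, 0, 0]])

```text
clock: 22.72
tool_pos: [0.4678, 0.0036, 0.24]
orientation: [3.141, -0.0, 1.72]
force: [-0.6, -0.7, -0.7]
opening: 0.015
grip_force: 20.8
```

jog_arm(deltas=[[0, 0, 0.004, 0, 0, 0], [0, 0, 0.008, 0, 0, 0], [0, 0, 0.012, 0, 0, 0], [0, 0, 0.012, 0, 0, 0]])

```text
clock: 23.22
tool_pos: [0.4682, 0.0035, 0.2383]
orientation: [3.139, 0.0, 1.721]
force: [-1.8, 0.7, 8.7]
opening: 0.0149
grip_force: 21.9
```

jog_arm(deltas=[[0, 0, 0, 0, 0, 0], [0, 0, 0, 0, 0, 0], [0, 0, 0, 0, 0, 0], [0, 0, 0, 0, 0, 0], [0, 0, -0.1, 0, 0, 0], [0, 0, -0.25, 0, 0, 0], [0, 0, -0.4, 0, 0, 0], [0, 0, -0.52, 0, 0, 0], [0, 0, -0.52, 0, 0, 0]], gripper=0.3)

```text
clock: 24.35
tool_pos: [0.4683, 0.0034, 0.3695]
orientation: [3.137, 0.001, 1.72]
force: [0.3, 0.6, -0.6]
opening: 0.0552
grip_force: 0.0
```

Run:
```python
from h import *
st()
c=snap('wrist','w10');a=c['pixels']; b=snap('scene','s10')['pixels']; t=snap('top','t10')['pixels']
A=cv2.resize(a[70:270,190:330],(420,600),interpolation=cv2.INTER_CUBIC)
B=cv2.resize(b[130:280,120:330],(380,271),interpolation=cv2.INTER_CUBIC)
T=cv2.resize(t[95:275,80:430],(380,195),interpolation=cv2.INTER_CUBIC)
o=np.zeros((600,800,3),np.uint8); o[:,:420]=A;o[:271,420:]=B;o[300:495,420:]=T
cv2.imwrite('pics/f10.png',o)
```

```text
clock 24.35
tool_pos [0.4683 0.0034 0.3695]
orientation [3.1372 0.0015 1.7205]
joints [-0.2733 -0.3111 -0.3559  1.5214  0.0005  1.1478]
force [ 0.252   0.613  -0.6381]
opening 0.0552
grip_force 0.0
```

View pics/f10.png

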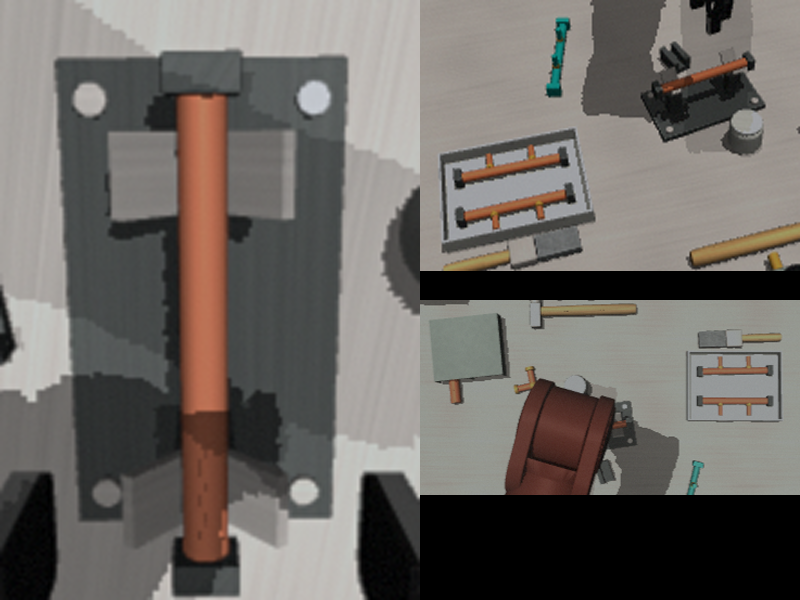

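Run:
```python
from h import *
u=np.array([np.cos(1.722),np.sin(1.722)]);c0=np.array([.467,.0053])
cv=lambda p:np.array(p)/3+[190-.33,70-.33]
for n,p,z in [('far fl in',(203,94),.078),('near fl in',(206,561),.078),('far fl out',(201,51),.082),('near fl out',(206,595),.082),('far rest out',(203,131),.088),('near rest out',(123,545),.088),('near rest out',(287,545),.088),('plate far',(203,58),.01),('plate near',(203,519),.01)]:
    w=px2w('w10',[cv(p)],z)[0][:2]-c0; print(n,round(w@u,4))
```

```text
far fl in 0.0788
near fl in -0.0765
far fl out 0.0905
near fl out -0.0875
far rest out 0.0681
near rest out -0.0649
near rest out -0.0652
plate far 0.0946
plate near -0.0939
```

```bash
python3 -c "
from workcell import manip
print(manip.finish_job())"
```

```text
the job is handed in; nothing more can be done
None
```

The job is handed in at about 24 s: the finished header lies flat on its side in the tray beside the earlier one, its stubs pointing towards the robot (the earlier one's point away), and the plain header sits down in both vee rests, centred to about 1–2 mm with its flanges outside them.

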